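# Draw the parts tote out from under the riser with the hook

## Task

The parts tote stands too deep under the desk riser to reach by hand. Draw the pull hook out of its blue garage by the bare steel neck, stand it on the desk and let go, then take it again near the end of its orange handle, hook its claw over the tote's front lip and drag the tote forward until all of it is clear of the riser. Finally unhook and stand the hook on the desk clear of the tote; do not touch the tote with the gripper or tip it, and leave the other things on the desk where they are.

Things in the scene. Friction and masses are not known exactly. Their poses are not given: they have to be found in the camera images.
- garage: Blue sheet-metal tunnel fixed to the desk, 110 long (its x), 100 over its flanges, 76 high; inside 56 wide, 72 high. Origin at the centre of its underside; +x is the way its open mouth faces (55 mm from the origin); the other end is closed. The hook's handle starts inside it, out of reach; pull the hook straight out along +x, at least 105 mm.
- hook: Pull hook 200 long, 40 wide, 59 high, 0.14 kg, standing on claw and foot, underneath open. Origin mid-length on its underside; x from handle to claw, z up. Steel claw plate: x 95 to 100 mm, 40 wide, z 0 to 50. Bare steel neck 16 wide: x -30 to 98, z 40 to 54. Orange handle 24 wide: x -100 to -28, z 35 to 59; its foot, 40 wide: x -100 to -86, down to z 0
- hook_neck (a point): middle of the bare steel neck, 48 mm from the hook's origin toward the claw, 47 mm above its underside; the place for the first grasp, from above across the 16 mm width. It starts about 50 mm outside the garage's mouth.
- hook_grip (a point): point in the orange handle, 30 mm from its rear end and 47 mm above the hook's underside (x -70); the place for the second grasp, from above across the 24 mm width; a grasp within 50 mm of it counts
- hook_claw (a point): middle of the claw's lower edge (x 97.5, z 0 in the hook's frame)
- tote: Grey open tote, outside 110 (its x) by 120 by 50 high, walls and floor 4 thick, rim turned out 5 mm all round; 0.4 to 0.75 kg, slides on the desk. Origin under the middle of its front wall; x points away from the robot (turned up to 0.15 rad): the box runs from x 0 to 110 mm; a red-lidded tin fixed in its rear leaves 35 mm free behind the front wall. The black mat before it (x 0.256 to 0.556, y -0.242 to 0.245) is 3 mm thick.
- tote_lip (a point): middle of the top of the tote's front wall: 50 mm above its underside; the wall's inner face lies 2 mm behind it (+x)
- riser_edge (a point): point on the lower front edge of the riser's board. The edge runs along y (-0.336 to 0.29) at this x; the board is 14 thick, its underside 152 mm above the desk, and reaches 160 mm back; front legs at y 0.27 and -0.32. Laptop and bottles stand on it; wall cabinets hang above from z 0.386 up, starting 60 mm in front of this edge.
- keyboard: slim black keyboard, 167x300x14, lying right of the tote's way, bystander; origin at the centre of its underside
- mouse: dark grey mouse, 97x64x36, bystander; origin at the centre of its underside
- tape_roll: roll of tape lying flat, 92 across, 46 high, bystander; origin at the centre of its underside
- marker: white felt marker with blue cap, 136 long, on the mat, bystander
- needle_pliers: blue needle-nose pliers, 101x129x12, lying on the mat, bystander

How it is judged:
On the way, in this order (a step that is already met when the one before it is completed fails the run):
1. the hook is right out of the garage, stands on the desk or mat and has been let go ((x of hook_grip in the frame of garage above 0.075 m or y of hook_grip in the frame of garage above 0.075 m or y of hook_grip in the frame of garage below -0.075 m) and contact force between the fingers and hook below 0.1 N and height (world z) of hook below 0.012 m and angle between hook's own z axis and vertical below 0.12 rad and linear speed of hook below 0.02 m/s), for 0.1 s.
2. the hook, held near the end of its orange handle (within 50 mm of hook_grip), has its claw inside the tote, over the front lip (x of hook_claw in the frame of tote between 0.001 and 0.105 m and y of hook_claw in the frame of tote between -0.06 and 0.06 m and z of hook_claw in the frame of tote below 0.045 m and distance between the grasp point and hook_grip below 0.05 m), for 0.1 s.
3. with the claw still in it, the tote has been drawn clear of the riser (all of step 2 and world x of tote below 0.657 m), for 0.1 s.
At the end, for the whole second after the job is handed in: The tote stands level and at rest on the desk, clear of the riser (its origin, under its front wall, at x below 0.659); the hook stands at rest on claw and foot on desk or mat (origin below 12 mm, tilt under 0.12 rad), its claw out of the tote and not touching it (world x of tote below 0.659 m and height (world z) of each of tote, hook below 0.012 m and angle between tote's own z axis and vertical below 0.1 rad and linear speed of each of tote, hook below 0.02 m/s and angle between hook's own z axis and vertical below 0.12 rad and (x of hook_claw in the frame of tote below -0.008 m or x of hook_claw in the frame of tote above 0.118 m or y of hook_claw in the frame of tote above 0.068 m or y of hook_claw in the frame of tote below -0.068 m) and contact force between hook and tote below 0.1 N).
It fails at once if the gripper or arm touches the tote (over 2 N) (contact force between any of the fingers, the arm and tote above 2 N).
It fails at once if the tote is tipped more than 0.35 rad (angle between tote's own z axis and vertical above 0.35 rad).
It fails at once if a bystander is moved more than 30 mm (distance of any of keyboard, mouse, tape_roll, marker, needle_pliers from where it was at the start of the episode above 0.03 m).
It also fails if it takes over 58 s, if anything falls off the work surface, if the arm or the gripper's body presses on something with over 40 N, if the wrist force passes 120 N, or if a joint passes its speed limit or range.

## Robot

A 7-joint arm with a two-finger parallel gripper is mounted at the origin on a cart in front of the work surface, level with it; the furniture and walls round the work are solid. World frame = base frame: x ahead of the robot, y to its left, z up, the work surface at z = 0. Lengths are in m, angles in rad, forces in N, time in s.
With the tool pointing down it reaches from about 0.4 to 0.85 m from the base axis. Payload 10.4 kg.
Tool frame: the origin (TCP) lies midway between the tips of the shut fingers; the grasp point (between the pads) lies 19 mm behind it; z points along the fingers, y is the line along which they close (so a half turn about z gives the same grasp; the last joint's range is limited). The gripper opens to 85 mm and grips with 20 to 120 N. Pads are 22 mm wide; open, the fingers measure 114 mm over their backs; the gripper's body (76 mm by 85 mm) begins 54 mm behind the grasp point. The pads swing forward as they close: fully open they stand 13 mm farther back than shut.
Start: joints at [-1.159, 0.332, -0.065, 1.46, 0.022, 1.35, -0.088], TCP at [0.263, 0.567, 0.2] pointing down, gripper open.
Joint ranges: [-2.6, 2.6], [-0.5, 2.12], [-1.47, 1.34], [0.16, 2.42], [-1.27, 4.41], [0.06, 2.06], [-2.6, 2.6]. Speed limits (rad/s): [2.22, 2.22, 2.79, 2.79, 3.14, 3.14, 3.14].

## Interface

Orientations are given as [roll, pitch, yaw] about the fixed x, y, z axes, in that order (R = Rz(yaw) Ry(pitch) Rx(roll)).
In Python, from bench import r, imaging gives the robot as it stands.
- The arm moves only by the tool step_arm, never from a script. Its argument "deltas" is a list of rows, each a list of 7 numbers: the shift along the world's x, y, z in cm, then the turn, a rotation vector about the world's x, y, z in degrees, then the closure in counts, from 0 (fully open) to 255 (shut). In form: [[x, y, z, ax, ay, az, jaw], ...]. A call has 1 to 8 rows; each row is the pose to reach, as a shift and turn from the pose commanded when the call began; what a row does not reach only later rows make up. A row lasts 1/8 s, in which the tool goes at most 62.5 mm and 10.7 degrees, less where a joint would pass 70% of its speed; a pose out of reach is approached as far as the arm can. A call with a gripper value outside its range is refused whole. The fingers move at their own pace and stop on an object; "squeeze" is the grip in N (left out, the last holds). Time passes only in rows, so rows that repeat a pose let the fingers close. It gives the time, the measured TCP pose, the force, the opening and the grip force at its end, in the units of the state.
- r.sense(): the state, without advancing time (a new reading comes with each control period).
- imaging.snapshot(name): name is "side" or "top"; returns (picture, depth): 384x512x3 uint8, red, green, blue; 384x512 float32, m along the optical axis (not along the pixel's ray), 0 where there is no reading.
- imaging.calibration(name): a dict with "fx", "fy", "cx", "cy" (pixels), "camera_from_world" (4x4, takes a point from world to camera coordinates). Camera axes: x right, y down, z forward; pixel columns grow to the right and rows downward; lengths in m; the calibration is good to about 2 mm. A picture is of the moment at which its call begins. calibration takes no time and is no camera call.
- r.finish_job(): hands the job in; it is judged then, once.
The state is a dict: "clock": time; "q": joint angles; "joint_velocities": joint speeds; "tau": joint torques, N m; "eef_pos": TCP position; "tool_rot": TCP orientation; "contact_force": force on the tool from outside, world axes, zero at the start; "wrist_torque": the same for the moment, N m; "opening": finger opening in m; "grasp_force": force on a finger pad.
Only numpy, scipy, OpenCV 4.12 (cv2) and the standard library are available. Lean on these libraries where they do the work, as an engineer would, in place of code of your own. Each camera call takes 0.05 s, during which the arm holds its last target. There are 200 camera calls.

## Working session

There is one attempt and no reset: what is moved stays moved. The work goes in short steps, Python scripts to look and compute and a tool call to move; the robot and the scene stay as the last step left them, time stands still between calls to the robot, and variables do not carry over. Pictures are saved under pics/ and viewed, at most 10 in all, crops included, and the job is handed in when it is done.

Besides the shell and the picture viewer there is one more tool, called after "Call:" as name(argument=value, ...) on one line, values as JSON. step_arm: Moves the arm, as the interface text tells. Its arguments: {"type":"object","properties":{"deltas":{"type":"array","items":{"type":"array","items":{"type":"number"}}},"squeeze":{"type":"number"}},"required":["deltas"]}

```bash
mkdir -p pics; cat > h.py <<'E'
import numpy as np, cv2
from bench import r, imaging
def snap(n,out):
    p,d=imaging.snapshot(n); cv2.imwrite(f'pics/{out}.png',p[:,:,::-1]); np.save(f'pics/{out}.npy',d); return p,d
def w(n,d,u,v,z=None):
    c=imaging.calibration(n); M=np.linalg.inv(c['camera_from_world'])
    ray=np.array([(u-c['cx'])/c['fx'],(v-c['cy'])/c['fy'],1.])
    if z is None:
        p=ray*d[int(v),int(u)]; return (M@np.r_[p,1])[:3]
    o=M[:3,3]; g=M[:3,:3]@ray; return o+g*(z-o[2])/g[2]
E
python3 - <<'E'
from h import *
for n in('top','side'):
    snap(n,n+'0'); c=imaging.calibration(n); print(n,c['fx'],np.linalg.inv(c['camera_from_world']).round(3))
s=r.sense(); print(s)
E
```

```text
top 476.445347715011 [[ 0.01  -0.988  0.151  0.347]
 [-1.    -0.009  0.011  0.026]
 [-0.01  -0.151 -0.988  1.544]
 [ 0.     0.     0.     1.   ]]
side 370.7092565118189 [[-1.000e+00 -8.000e-03  1.600e-02  5.750e-01]
 [-1.800e-02  4.780e-01 -8.780e-01  1.081e+00]
 [-1.000e-03 -8.780e-01 -4.780e-01  6.620e-01]
 [ 0.000e+00  0.000e+00  0.000e+00  1.000e+00]]
{'clock': 0.1, 'q': array([-1.15861024,  0.33282306, -0.06470549,  1.4608457 ,  0.02156959,
        1.34987718, -0.08853684]), 'joint_velocities': array([-0.00182887, -0.0029691 , -0.00059393, -0.00130933,  0.00221051,
        0.00271795, -0.00058584]), 'tau': array([ 1.84324272e-03, -6.26743197e+01,  4.92515531e-02, -3.92429531e+01,
        1.62839564e-02,  6.95341034e-03, -4.21567762e-06]), 'eef_pos': array([0.263097  , 0.56652365, 0.19879208]), 'tool_rot': array([-3.14033329e+00,  2.38688776e-05,  2.70678722e+00]), 'contact_force': array([-0.42534264,  0.17966453, -0.21510083]), 'wrist_torque': array([-0.0611788 ,  0.00114221,  0.02074059]), 'grasp_force': 0.0, 'opening': 0.08538158261085459}
```

View pics/top0.png

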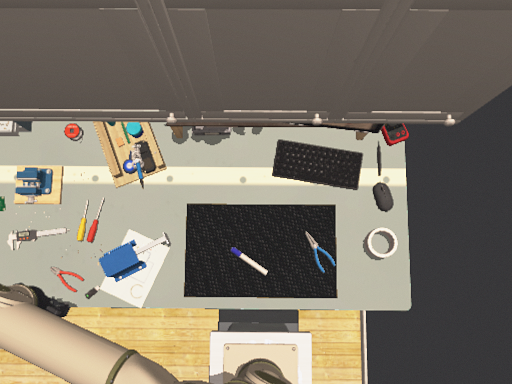

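View pics/side0.png

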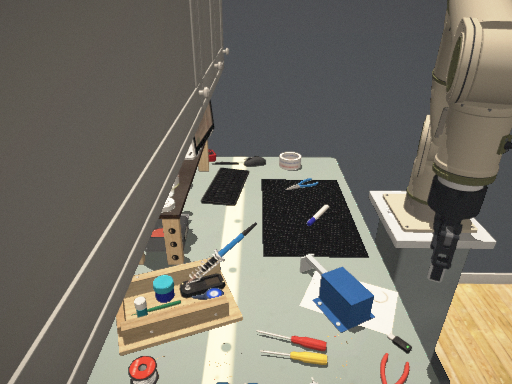

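The top view shows the garage at (123,260) with the neck running to the claw at (167,240). The side view shows the riser leg at (173,240) and something red behind it at (158,233). I'll enlarge both.

```bash
python3 - <<'E'
import cv2,numpy as np
t=cv2.imread('pics/top0.png'); s=cv2.imread('pics/side0.png')
a=cv2.resize(t[220:295,85:185],None,fx=8,fy=8,interpolation=cv2.INTER_CUBIC)
b=cv2.resize(s[140:280,130:270],None,fx=4,fy=4,interpolation=cv2.INTER_CUBIC)
cv2.imwrite('pics/a.png',a);cv2.imwrite('pics/b.png',b)
E
```

```text
(no output)
```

View pics/a.png

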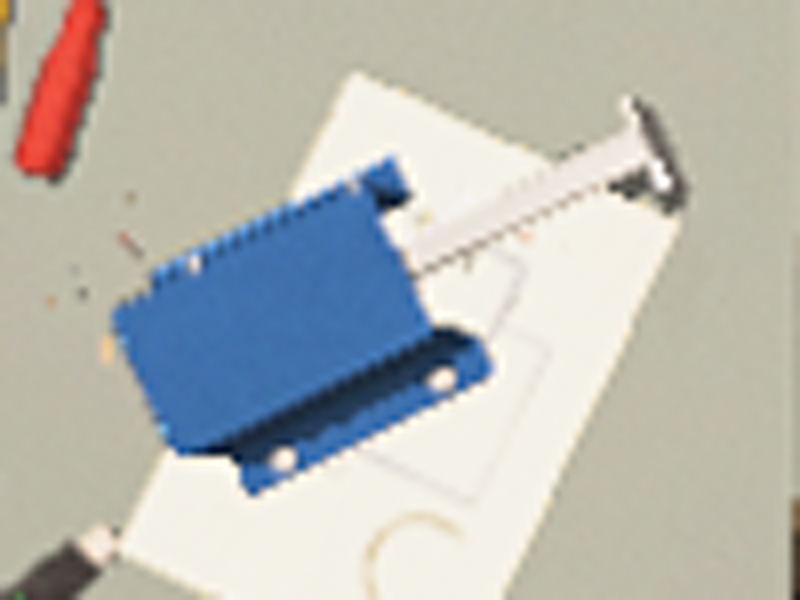

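View pics/b.png

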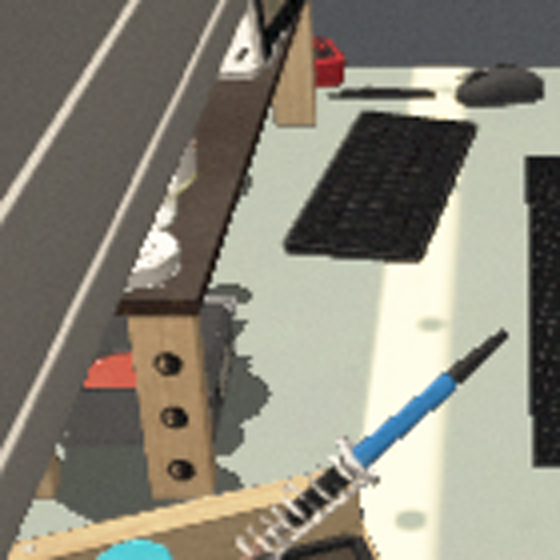

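The hook's neck and the garage roof are clear in crop a. In crop b, the tote's front-left corner shows right of the leg at crop (235,300), with the red lid left of it at (110,370). Next I measure with depth.

```bash
python3 - <<'E'
from h import *
def cloud(n):
    d=np.load(f'pics/{n}0.npy'); c=imaging.calibration(n); M=np.linalg.inv(c['camera_from_world'])
    v,u=np.mgrid[:384,:512]; P=np.stack([(u-c['cx'])/c['fx']*d,(v-c['cy'])/c['fy']*d,d],-1)@M[:3,:3].T+M[:3,3]
    return P,d
P,d=cloud('top'); img=cv2.imread('pics/top0.png')
sub=P[220:295,85:185].reshape(-1,3); col=img[220:295,85:185].reshape(-1,3).astype(int)
roof=sub[(sub[:,2]>.069)&(sub[:,2]<.085)&(col[:,0]>col[:,2]+40)]
print('roof',len(roof),cv2.minAreaRect(roof[:,:2].astype(np.float32)),roof[:,2].mean())
neck=sub[(sub[:,2]>.044)&(sub[:,2]<.062)&(col[:,2]>100)]
R=cv2.minAreaRect(neck[:,:2].astype(np.float32)); print('neck',len(neck),R, neck.mean(0))
h=np.median(neck[:,:2],0);vx,vy,x0,y0=cv2.fitLine(neck[:,:2].astype(np.float32),cv2.DIST_HUBER,0,.01,.01).ravel();print('line',x0,y0,np.degrees(np.arctan2(vy,vx)))
g=lambda x,y,z:w('top',None,85+x/8-.5,220+y/8-.5,z)
for nm,p in dict(fl_mr=(490,370,.003),fl_rr=(250,495,.003),r_mr=(432,330,.076),r_rr=(180,450,.076),r_rl=(115,315,.076),n_mouthU=(388,225,.054),n_mouthL=(415,272,.054),n_cU=(630,130,.054),n_cL=(650,165,.054),cl1=(625,98,.05),cl2=(685,200,.05)).items(): print(nm,g(*p).round(4))
print('desk z',np.median(P[200:290,340:360,2]),'mat',np.median(P[250:290,200:225,2]))
P,d=cloud('side')
print('tote')
for (x,y) in [(225,300),(238,298),(230,330),(225,360),(215,340),(110,372),(100,420),(120,400),(90,430),(205,290),(265,60)]:
    v,u=140+y//4,130+x//4; print((x,y),P[v,u].round(3))
q=P[200:300,130:200].reshape(-1,3); m=(q[:,0]>.6)&(q[:,2]>.01)&(q[:,2]<.1)
print(m.sum()); 
E
```

```text
roof 731 ((0.3670187294483185, 0.4380262792110443), (0.0641634464263916, 0.11051055788993835), 27.406967163085938) 0.07619691874009685
neck 194 ((0.4118884801864624, 0.3427582383155823), (0.03649919107556343, 0.10610029101371765), 34.250736236572266) [0.41679394 0.34343321 0.05324701]
line 0.41679394 0.3434332 -61.737617
fl_mr [0.3498 0.3698 0.003 ]
fl_rr [0.2995 0.4637 0.003 ]
r_mr [0.3646 0.3764 0.076 ]
r_rr [0.3183 0.4706 0.076 ]
r_rl [0.369  0.4983 0.076 ]
n_mouthU [0.4052 0.4007 0.054 ]
n_mouthL [0.3871 0.3893 0.054 ]
n_cU [0.4431 0.3075 0.054 ]
n_cL [0.4295 0.2992 0.054 ]
cl1 [0.4558 0.3107 0.05  ]
cl2 [0.4162 0.2857 0.05  ]
desk z -0.0003570375351715782 mat 0.0027879903450018784
tote
(225, 300) [0.79  0.109 0.051]
(238, 298) [0.799 0.023 0.001]
(230, 330) [0.782 0.142 0.047]
(225, 360) [0.784 0.156 0.028]
(215, 340) [0.803 0.109 0.014]
(110, 372) [0.868 0.175 0.029]
(100, 420) [0.862 0.225 0.022]
(120, 400) [0.845 0.227 0.041]
(90, 430) [0.872 0.223 0.013]
(205, 290) [0.768 0.266 0.159]
(265, 60) [ 0.775 -0.063  0.18 ]
3203
```

```bash
python3 - <<'E'
from h import *
def cloud(n):
    d=np.load(f'pics/{n}0.npy'); c=imaging.calibration(n); M=np.linalg.inv(c['camera_from_world'])
    v,u=np.mgrid[:384,:512]; P=np.stack([(u-c['cx'])/c['fx']*d,(v-c['cy'])/c['fy']*d,d],-1)@M[:3,:3].T+M[:3,3]
    return P
P=cloud('side'); img=cv2.imread('pics/side0.png')
for v in range(208,262,3):
    print(v,' '.join('%d:%d,%d,%d'%(u,*(P[v,u]*1000)) for u in range(146,196,3) if .006<P[v,u,2]<.14 and P[v,u,0]>.7))
P=cloud('top')
sub=P[225:275,100:175].reshape(-1,3)
dr=np.array([.46,-.888]); o=np.array([.367,.438]); t=(sub[:,:2]-o)@dr
m=(sub[:,2]>.046)&(sub[:,2]<.06)&(t>.062)&(t<.145)
n=sub[m]; f=cv2.fitLine(n[:,:2].astype(np.float32),cv2.DIST_HUBER,0,.01,.01).ravel(); print('neck',m.sum(),f,np.degrees(np.arctan2(f[1],f[0])),n[:,2].mean())
for nm,p in dict(mk1=(235,250),mk2=(267,272),pl1=(308,233),pl2=(322,272),pl3=(336,262),caddy1=(98,125),caddy2=(115,186),caddy3=(165,168),iron=(142,186),sd1=(103,198),sd2=(92,240)).items(): print(nm,w('top',None,*p,0.01).round(3))
E
```

```text
208 
211 
214 182:804,100,49 185:794,102,50 188:784,104,52
217 182:803,107,42 185:794,108,43 188:783,116,48
220 158:879,109,31 161:870,109,32 179:774,270,137 182:804,108,32 185:789,135,49
223 158:880,111,22 161:870,112,22 164:809,285,137 167:802,284,136 170:794,283,136 173:786,285,137 176:779,284,136 179:773,274,130 182:806,106,19 185:785,153,51
226 155:891,110,9 158:882,109,9 161:872,109,9 164:811,284,127 167:803,283,127 170:796,281,125 173:788,283,127 176:779,286,128 179:774,277,123 182:806,109,10 185:783,167,49 188:787,108,10
229 158:869,154,29 161:860,153,28 164:811,286,119 167:804,283,117 170:796,284,118 173:788,285,119 176:781,283,117 179:773,285,118 185:780,184,50
232 152:883,169,28 155:874,170,29 158:865,172,30 161:858,165,25 164:813,283,107 167:805,284,108 170:798,282,107 173:789,284,109 176:782,284,108 179:774,283,108 182:786,199,50 185:783,174,32
235 152:879,185,28 155:870,187,30 158:861,187,30 161:853,185,28 164:814,284,99 167:806,286,100 170:798,283,98 173:790,286,100 176:783,282,97 179:775,281,97 182:783,215,51 185:782,182,27
238 152:865,231,50 155:856,232,51 158:848,23
[... 743 characters left out ...]
6:787,284,50 179:779,284,50 182:774,272,41
253 167:812,284,40 170:805,283,39 173:797,281,38 176:788,283,39 179:781,282,38 182:773,277,35
256 167:814,284,29 170:806,283,29 173:797,285,30 176:789,283,29 179:782,281,27 182:773,283,29
259 167:815,284,19 170:807,284,19 173:799,283,18 176:790,283,19 179:781,286,21 182:774,282,18
neck 138 [ 0.4576169  -0.8891495   0.41575885  0.34624135] -62.766567 0.05332249240039223
mk1 [0.403 0.084 0.01 ]
mk2 [ 0.334 -0.019  0.01 ]
pl1 [ 0.459 -0.15   0.01 ]
pl2 [ 0.336 -0.193  0.01 ]
pl3 [ 0.368 -0.238  0.01 ]
caddy1 [0.813 0.548 0.01 ]
caddy2 [0.607 0.48  0.01 ]
caddy3 [0.669 0.318 0.01 ]
iron [0.608 0.392 0.01 ]
sd1 [0.567 0.517 0.01 ]
sd2 [0.43  0.545 0.01 ]
```

Findings:

| Item | Value |
|---|---|
| Tote origin | about (0.784, 0.166), yaw about 0 |
| Tote left wall | y 0.226 |
| Tote rims | y 0.101 to 0.231 |
| Hook axis | −62.8° |
| Hook neck point | about (0.416, 0.345) |

Now I move over the neck.

Call:
step_arm(deltas=[[3,-4.4,0,0,0,-7.6,0],[6,-8.8,0,0,0,-15.2,0],[9,-13.2,0,0,0,-22.8,0],[12,-17.6,0,0,0,-30.4,0],[15.3,-22.1,0,0,0,-37.9,0],[15.3,-22.1,-6,0,0,-37.9,0],[15.3,-22.1,-10,0,0,-37.9,0],[15.3,-22.1,-10,0,0,-37.9,0]], squeeze=60)

```text
clock: 1.1
eef_pos: [0.4145, 0.3441, 0.0968]
tool_rot: [-3.136, 0.002, 2.045]
contact_force: [0.3, 0.0, 1.9]
opening: 0.0853
grasp_force: 0.0
```

```bash
python3 - <<'E'
from h import *
s=r.sense(); print(s['clock'],s['eef_pos'],np.degrees(s['tool_rot']),s['contact_force'],s['q'].round(2))
E
```

```text
1.1 [0.41451079 0.34410004 0.09679656] [-1.79666621e+02  1.18823717e-01  1.17183210e+02] [0.26368273 0.030384   1.86209209] [-0.91  0.23  0.15  1.82 -0.04  1.1  -0.27]
```

Call:
step_arm(deltas=[[0.1,0.1,-4,0,0,0,0],[0.1,0.1,-6.8,0,0,0,0],[0.1,0.1,-6.8,0,0,0,0],[0.1,0.1,-6.8,0,0,0,255],[0.1,0.1,-6.8,0,0,0,255],[0.1,0.1,-6.8,0,0,0,255],[0.1,0.1,-6.8,0,0,0,255],[0.1,0.1,-6.8,0,0,0,255]], squeeze=60)

```text
clock: 2.1
eef_pos: [0.4173, 0.3469, 0.0316]
tool_rot: [3.141, -0.0, 2.045]
contact_force: [-0.4, 0.0, -0.7]
opening: -0.0002
grasp_force: 0.0
```

The jaws shut on nothing, so I'll look.

```bash
python3 - <<'E'
from h import *
p,d=snap('side','s1'); q,d2=snap('top','t1')
a=cv2.resize(p[225:345,260:420],(640,480),interpolation=cv2.INTER_CUBIC)
cv2.imwrite('pics/s1c.png',a[:,:,::-1])
print(r.sense()['contact_force'])
E
```

```text
[ 0.2764669   0.60805955 -0.6680966 ]
```

View pics/s1c.png

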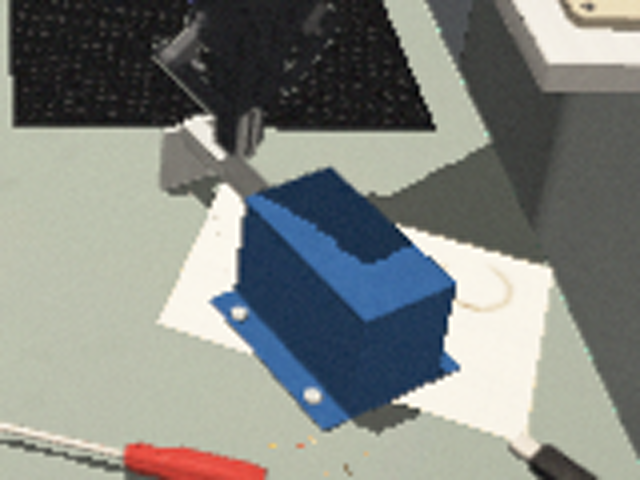

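```bash
python3 - <<'E'
from h import *
for n,f in (('side','side0'),('side','s1'),('top','top0'),('top','t1')):
    d=np.load(f'pics/{f}.npy'); c=imaging.calibration(n); M=np.linalg.inv(c['camera_from_world'])
    v,u=np.mgrid[:384,:512]; P=np.stack([(u-c['cx'])/c['fx']*d,(v-c['cy'])/c['fy']*d,d],-1)@M[:3,:3].T+M[:3,3]
    P=P.reshape(-1,3); dr=np.array([.4576,-.889]); L=np.array([-dr[1],dr[0]]); o=np.array([.4158,.3462])
    t=(P[:,:2]-o)@dr; l=(P[:,:2]-o)@L
    print(f)
    for lo in range(-40,70,8):
        m=(t*1000>=lo)&(t*1000<lo+8)&(abs(l)<.035)&(P[:,2]>.01)&(P[:,2]<.11)
        if m.sum()>3: print(lo,m.sum(),'lat %d..%d'%tuple(np.percentile(l[m]*1000,[3,97])),'z',np.percentile(P[m,2]*1000,[3,50,97]).round())
s=r.sense(); print(s['opening'],s['eef_pos'],s['grasp_force'])
E
```

```text
side0
-32 9 lat -7..7 z [52. 53. 55.]
-24 20 lat -6..9 z [41. 54. 55.]
-16 20 lat -6..9 z [43. 53. 56.]
-8 19 lat -6..7 z [43. 53. 55.]
0 20 lat -5..8 z [43. 53. 55.]
8 20 lat -9..7 z [44. 53. 56.]
16 21 lat -8..8 z [46. 53. 55.]
24 21 lat -7..7 z [43. 53. 55.]
32 17 lat -6..8 z [43. 53. 55.]
40 37 lat -14..18 z [12. 44. 54.]
48 85 lat -16..19 z [12. 28. 53.]
s1
-32 7 lat -6..6 z [52. 53. 55.]
-24 20 lat -7..7 z [45. 53. 55.]
-16 102 lat -11..12 z [ 48.  87. 110.]
-8 73 lat -12..14 z [ 45.  81. 102.]
0 32 lat -6..14 z [46. 55. 91.]
8 14 lat 0..8 z [43. 53. 56.]
16 14 lat 1..8 z [45. 53. 55.]
24 15 lat 0..8 z [43. 53. 54.]
32 18 lat -7..8 z [43. 53. 55.]
40 33 lat -6..16 z [12. 43. 55.]
48 90 lat -16..19 z [11. 29. 52.]
top0
-40 15 lat -7..7 z [47. 53. 58.]
-32 15 lat -14..6 z [26. 53. 61.]
-24 15 lat -7..7 z [47. 54. 58.]
-16 12 lat -7..7 z [49. 53. 60.]
-8 14 lat -6..6 z [44. 53. 60.]
0 15 lat -7..7 z [48. 53. 57.]
8 13 lat -6..8 z [48. 54. 57.]
16 15 lat -7..7 z [50. 55. 59.]
24 14 lat -8..7 z [48. 53. 60.]
32 13 lat -7..6 z [48. 55. 57.]
40 14 lat -7..6 z [50. 54. 57.]
48 40 lat -18..18 z [17. 45. 58.]
t1
8 15 lat -7..6 z [51. 54. 63.]
16 13 lat -7..6 z [48. 55. 59.]
24 15 lat -7..7 z [48. 52. 58.]
32 13 lat -7..7 z [50. 55. 58.]
40 14 lat -7..10 z [49. 53. 59.]
48 39 lat -19..17 z [19. 46. 55.]
0.00018553999808385076 [0.41727168 0.3468406  0.03154699] 0.0
```

```bash
python3 - <<'E'
import cv2
t=cv2.imread('pics/t1.png'); s=cv2.imread('pics/s1.png')
a=cv2.resize(t[205:280,120:195],(590,590),interpolation=cv2.INTER_CUBIC)
cv2.imwrite('pics/c2.png',a)
E
```

```text
(no output)
```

View pics/c2.png

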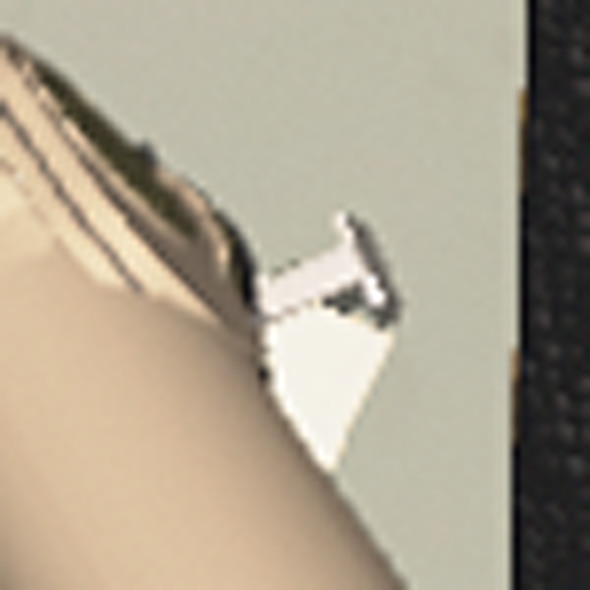

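```bash
python3 - <<'E'
from h import *
n='side';c=imaging.calibration(n); M=np.linalg.inv(c['camera_from_world'])
def cl(f):
    d=np.load(f'pics/{f}.npy');v,u=np.mgrid[:384,:512]; return np.stack([(u-c['cx'])/c['fx']*d,(v-c['cy'])/c['fy']*d,d],-1)@M[:3,:3].T+M[:3,3]
A,B=cl('side0'),cl('s1')
D=np.load('pics/side0.npy')-np.load('pics/s1.npy')
ch=(D>.008)
dr=np.array([.4576,-.889]); L=np.array([-dr[1],dr[0]]); o=np.array([.4158,.3462])
for v in range(248,270):
    row=[(u,*[int(1000*k) for k in ((B[v,u,:2]-o)@dr,(B[v,u,:2]-o)@L,B[v,u,2])]) for u in range(300,345) if ch[v,u] and abs((B[v,u,:2]-o)@L)<.06]
    print(v,row[::2])
p=imaging.snapshot('side')[0][235:285,295:345]
cv2.imwrite('pics/c3.png',cv2.resize(p,(600,600),interpolation=cv2.INTER_CUBIC)[:,:,::-1])
E
```

```text
248 [(307, -4, 43, 126), (309, -11, 43, 130), (311, -12, 37, 129), (313, -9, 29, 125), (315, -5, 20, 118), (317, -5, 14, 117), (319, -11, 13, 120), (321, -12, 8, 119), (323, -4, -4, 110), (325, -11, -4, 115), (327, -13, -9, 114), (331, -12, -22, 109)]
249 [(308, 5, 32, 112), (310, -12, 40, 127), (312, -10, 33, 123), (314, -13, 29, 124), (316, -8, 20, 118), (318, -10, 15, 117), (320, -11, 9, 116), (322, -11, 3, 114), (324, -11, -1, 113), (326, -10, -9, 109)]
250 [(309, -7, 39, 120), (311, -11, 36, 123), (313, -12, 31, 121), (315, -12, 25, 119), (317, -6, 14, 111), (319, -10, 11, 113), (321, -12, 7, 113), (323, -8, -2, 107), (325, -11, -5, 108), (327, -12, -11, 106)]
251 [(310, -8, 36, 118), (312, -11, 33, 119), (314, -11, 27, 116), (317, -6, 14, 108), (319, -10, 11, 110), (321, -10, 5, 108), (323, -4, -5, 100), (325, -11, -6, 105)]
252 [(311, -8, 33, 113), (313, -10, 29, 113), (315, -12, 24, 113), (317, -5, 13, 104), (319, -13, 13, 110), (321, -11, 5, 106), (323, -9, -1, 102), (325, -12, -5, 102)]
253 [(312, -9, 31, 110), (314, -11, 27, 110), (316, -3, 14, 100), (318, -5, 9, 100), (32
[... 558 characters left out ...]
, 0, 13, 83), (317, -7, 12, 87), (319, -7, 6, 85), (321, -10, 3, 86), (323, -11, -2, 84), (325, -5, -13, 76)]
259 [(313, 7, 13, 74), (315, 3, 9, 75), (317, -6, 12, 83), (319, -7, 6, 82), (321, -11, 3, 83), (323, -10, -3, 81), (325, -6, -12, 74)]
260 [(314, 1, 14, 75), (316, -4, 13, 79), (318, -6, 8, 78), (320, -11, 5, 81), (322, -12, 0, 80), (324, -6, -10, 72)]
261 [(315, 0, 11, 71), (317, -7, 12, 78), (319, -10, 7, 78), (321, -11, 2, 77), (323, -10, -4, 74)]
262 [(316, -6, 13, 74), (318, -7, 8, 73), (320, -10, 4, 74), (322, -12, 0, 73)]
263 [(317, -6, 10, 70), (319, -8, 5, 70), (321, -10, 1, 70), (323, -11, -4, 68)]
264 [(318, -7, 7, 67), (320, -9, 2, 66)]
265 []
266 []
267 []
268 []
269 []
```

View pics/c3.png

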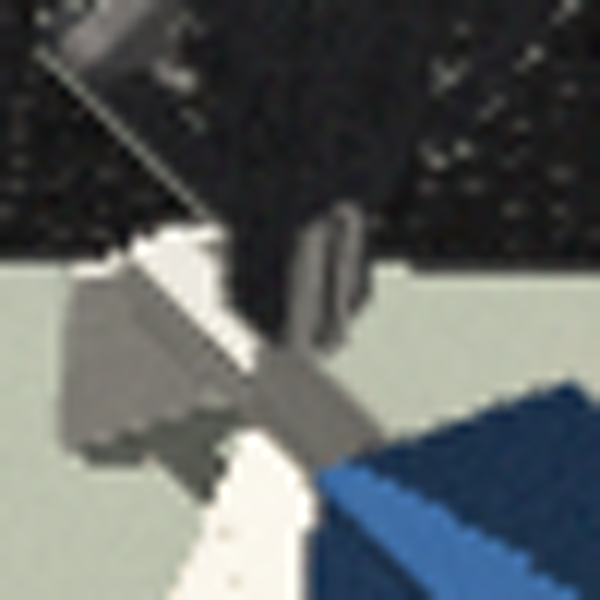

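The tips are shut at z≈0.063, just above the neck, while the readout says 0.032. The reported z looks biased, so I check against the start picture.

```bash
python3 - <<'E'
from h import *
n='side';c=imaging.calibration(n); M=np.linalg.inv(c['camera_from_world'])
d=np.load('pics/side0.npy');v,u=np.mgrid[:384,:512]; P=np.stack([(u-c['cx'])/c['fx']*d,(v-c['cy'])/c['fy']*d,d],-1)@M[:3,:3].T+M[:3,3]
for v in range(262,284,2): print(v,[tuple((P[v,u]*1000).astype(int)) for u in range(428,452,3) if P[v,u,2]>.1])
s=r.sense(); print(s['q'],s['eef_pos'])
E
```

```text
262 [(np.int64(303), np.int64(623), np.int64(293)), (np.int64(301), np.int64(629), np.int64(297)), (np.int64(298), np.int64(630), np.int64(298)), (np.int64(294), np.int64(632), np.int64(300)), (np.int64(289), np.int64(632), np.int64(300)), (np.int64(285), np.int64(632), np.int64(300)), (np.int64(283), np.int64(636), np.int64(303))]
264 [(np.int64(292), np.int64(607), np.int64(275)), (np.int64(301), np.int64(629), np.int64(294)), (np.int64(298), np.int64(632), np.int64(296)), (np.int64(293), np.int64(632), np.int64(296)), (np.int64(289), np.int64(632), np.int64(296)), (np.int64(285), np.int64(634), np.int64(298)), (np.int64(284), np.int64(638), np.int64(301))]
266 [(np.int64(290), np.int64(605), np.int64(270)), (np.int64(291), np.int64(615), np.int64(278)), (np.int64(296), np.int64(630), np.int64(291)), (np.int64(293), np.int64(633), np.int64(293)), (np.int64(289), np.int64(634), np.int64(294)), (np.int64(286), np.int64(635), np.int64(295)), (np.int64(282), np.int64(637), np.int64(297))]
268 [(np.int64(289), np.int64(606), np.int64(266)), (np.int64(289), np.int64(614), np.int64(273)),
[... 1104 characters left out ...]
p.int64(286), np.int64(614), np.int64(257)), (np.int64(281), np.int64(615), np.int64(257)), (np.int64(279), np.int64(618), np.int64(261))]
278 [(np.int64(289), np.int64(606), np.int64(245)), (np.int64(289), np.int64(613), np.int64(252)), (np.int64(287), np.int64(618), np.int64(256)), (np.int64(283), np.int64(619), np.int64(257)), (np.int64(275), np.int64(614), np.int64(252))]
280 [(np.int64(284), np.int64(608), np.int64(242)), (np.int64(281), np.int64(610), np.int64(245)), (np.int64(280), np.int64(616), np.int64(250)), (np.int64(274), np.int64(615), np.int64(249))]
282 []
[-0.89922971  0.31131632  0.14012197  1.87070742 -0.05212693  0.96310123
 -0.26144587] [0.41721956 0.34686017 0.03152107]
```

The start picture shows the same offset: true tip height is the reported z + 0.031, and xy is fine. I'll open and go down 3.3 cm.

Call:
step_arm(deltas=[[0,0,0,0,0,0,0],[0,0,0,0,0,0,0],[0,0,0,0,0,0,0],[0,0,0,0,0,0,0],[0,0,-2,0,0,0,0],[0,0,-3.3,0,0,0,0],[0,0,-3.3,0,0,0,0],[0,0,-3.3,0,0,0,0]])

```text
clock: 3.25
eef_pos: [0.4175, 0.3471, -0.001]
tool_rot: [3.141, -0.0, 2.045]
contact_force: [0.2, 0.7, 0.1]
opening: 0.0854
grasp_force: 0.0
```

Call:
step_arm(deltas=[[0,0,0,0,0,0,255],[0,0,0,0,0,0,255],[0,0,0,0,0,0,255],[0,0,0,0,0,0,255],[0,0,0,0,0,0,255],[0,0,0,0,0,0,255]], squeeze=60)

```text
clock: 4.0
eef_pos: [0.4174, 0.347, -0.0013]
tool_rot: [3.141, -0.0, 2.045]
contact_force: [0.4, -0.7, 2.8]
opening: 0.0146
grasp_force: 58.9
```

Call:
step_arm(deltas=[[0,0,0.6,0,0,0,255],[1.2,-2.3,0.6,0,0,0,255],[2.4,-4.6,0.6,0,0,0,255],[3.6,-7,0.6,0,0,0,255],[4.8,-9.3,0.6,0,0,0,255],[6,-11.6,0.6,0,0,0,255],[6,-11.6,0.6,0,0,0,255]])

```text
clock: 4.88
eef_pos: [0.4781, 0.2286, 0.0046]
tool_rot: [-3.141, 0.001, 2.042]
contact_force: [-0.6, 0.7, -1.0]
opening: 0.0148
grasp_force: 58.5
```

Call:
step_arm(deltas=[[2,-1,1.5,0,0,10.5,255],[4,-2,1.5,0,0,21,255],[6,-3,1.5,0,0,31.5,255],[8,-4,1.5,0,0,42,255],[10,-5,1.5,0,0,52.5,255],[12,-6.2,1.5,0,0,62.8,255],[12,-6.2,1.5,0,0,62.8,255]])

```text
clock: 5.75
eef_pos: [0.5981, 0.168, 0.0194]
tool_rot: [-3.141, 0.0, 3.141]
contact_force: [0.3, -0.6, -2.0]
opening: 0.015
grasp_force: 58.6
```

Call:
step_arm(deltas=[[0,0,-1,0,0,0,255],[0,0,-1.8,0,0,0,255],[0,0,-1.8,0,0,0,255],[0,0,-1.8,0,0,0,255]])

```text
clock: 6.25
eef_pos: [0.597, 0.1692, 0.0015]
tool_rot: [3.142, -0.0, 3.142]
contact_force: [0.3, 0.0, -0.4]
opening: 0.0148
grasp_force: 58.6
```

Call:
step_arm(deltas=[[0,0,0,0,0,0,0],[0,0,0,0,0,0,0],[0,0,0,0,0,0,0],[0,0,0,0,0,0,0],[0,0,0,0,0,0,0],[0,0,4,0,0,0,0],[0,0,8,0,0,0,0],[0,0,8,0,0,0,0]])

```text
clock: 7.25
eef_pos: [0.5995, 0.1696, 0.0852]
tool_rot: [3.139, 0.006, 3.141]
contact_force: [0.0, 0.4, -0.5]
opening: 0.0856
grasp_force: 0.0
```

```bash
python3 - <<'E'
from h import *
n='side';p,d=snap('side','s2');c=imaging.calibration(n); M=np.linalg.inv(c['camera_from_world'])
v,u=np.mgrid[:384,:512]; P=np.stack([(u-c['cx'])/c['fx']*d,(v-c['cy'])/c['fy']*d,d],-1)@M[:3,:3].T+M[:3,3]
P=P.reshape(-1,3);C=p.reshape(-1,3).astype(int)
o=(C[:,0]>C[:,2]+70)&(C[:,0]>120)&(P[:,0]>.4)&(P[:,0]<.6)&(P[:,1]<.25)&(P[:,1]>.08)
print('orange',o.sum(),[np.percentile(P[o,k],[2,50,98]).round(3) for k in range(3)])
m=(abs(P[:,1]-.17)<.05)&(P[:,2]>.015)&(P[:,2]<.065)&(P[:,0]>.42)&(P[:,0]<.7)
q=P[m]
for x in np.arange(.43,.67,.015):
    k=q[(abs(q[:,0]-x)<.0075)]
    if len(k)>3: print(x.round(3),len(k),'y',np.percentile(k[:,1],[3,50,97]).round(3),'z',k[:,2].max().round(3), 'ytop',k[k[:,2]>k[:,2].max()-.005][:,1].mean().round(3))
print(r.sense()['clock'],r.sense()['eef_pos'])
cv2.imwrite('pics/s2c.png',cv2.resize(p[150:300,140:340],(800,600),interpolation=cv2.INTER_CUBIC)[:,:,::-1])
E
```

```text
orange 204 [array([0.453, 0.487, 0.52 ]), array([0.163, 0.178, 0.183]), array([0.039, 0.058, 0.063])]
0.445 8 y [0.174 0.175 0.177] z 0.058 ytop 0.175
0.46 68 y [0.164 0.178 0.183] z 0.064 ytop 0.172
0.475 53 y [0.164 0.179 0.182] z 0.063 ytop 0.174
0.49 54 y [0.165 0.179 0.183] z 0.064 ytop 0.173
0.505 52 y [0.165 0.179 0.182] z 0.063 ytop 0.174
0.52 43 y [0.162 0.177 0.181] z 0.062 ytop 0.173
0.535 35 y [0.16  0.174 0.18 ] z 0.057 ytop 0.17
0.55 35 y [0.16  0.175 0.179] z 0.057 ytop 0.169
0.565 34 y [0.161 0.175 0.179] z 0.058 ytop 0.17
0.58 20 y [0.171 0.176 0.179] z 0.056 ytop 0.174
0.595 10 y [0.168 0.171 0.178] z 0.057 ytop 0.172
0.61 31 y [0.167 0.174 0.179] z 0.056 ytop 0.171
0.625 30 y [0.167 0.175 0.178] z 0.057 ytop 0.172
0.64 46 y [0.164 0.176 0.19 ] z 0.056 ytop 0.171
0.655 13 y [0.153 0.186 0.19 ] z 0.052 ytop 0.17
7.3 [0.59821712 0.16920527 0.08302601]
```

View pics/s2c.png

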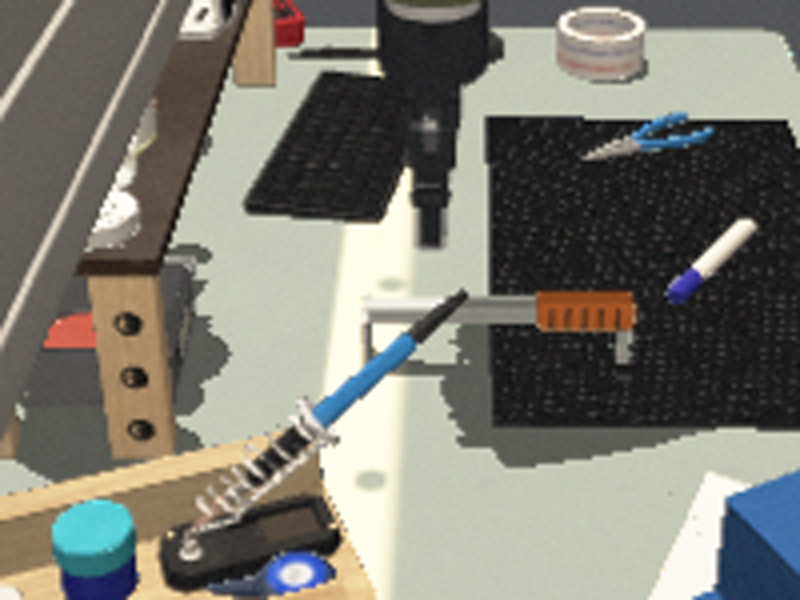

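The hook stands level on desk and mat at y≈0.171, yaw≈0, x 0.451 to 0.653, and nothing else has moved. Now I take the handle at x 0.48.

Call:
step_arm(deltas=[[-6,0.2,0,0,0,0,0],[-11.8,0.2,0,0,0,0,0],[-11.8,0.2,-1,0,0,0,0],[-11.8,0.2,-5,0,0,0,0],[-11.8,0.2,-8.3,0,0,0,0],[-11.8,0.2,-8.3,0,0,0,0],[-11.8,0.2,-8.3,0,0,0,0]])

```text
clock: 8.18
eef_pos: [0.48, 0.171, -0.0008]
tool_rot: [3.141, 0.001, 3.141]
contact_force: [-0.2, -0.7, 0.1]
opening: 0.0853
grasp_force: 0.0
```

Call:
step_arm(deltas=[[0,0,0,0,0,0,255],[0,0,0,0,0,0,255],[0,0,0,0,0,0,255],[0,0,0,0,0,0,255],[0,0,0,0,0,0,255]], squeeze=100)

```text
clock: 8.8
eef_pos: [0.4796, 0.171, -0.0009]
tool_rot: [3.141, 0.001, 3.141]
contact_force: [-1.4, -1.5, 6.1]
opening: 0.0226
grasp_force: 97.8
```

Call:
step_arm(deltas=[[0,0,3.5,0,0,0,255],[0,-0.4,7,0,0,0,255],[2,-0.4,7,0,0,0,255],[5,-0.4,7,0,0,0,255],[7,-0.4,7,0,0,0,255],[8,-0.4,7,0,0,0,255],[8,-0.4,7,0,0,0,255]])

```text
clock: 9.68
eef_pos: [0.559, 0.1667, 0.0681]
tool_rot: [-3.141, -0.001, 3.141]
contact_force: [1.0, 0.7, -1.8]
opening: 0.0224
grasp_force: 98.4
```

```bash
cat > hk.py <<'E'
from h import *
def look(nm,y0=.17):
    n='side';p,d=snap('side',nm);c=imaging.calibration(n); M=np.linalg.inv(c['camera_from_world'])
    v,u=np.mgrid[:384,:512]; P=np.stack([(u-c['cx'])/c['fx']*d,(v-c['cy'])/c['fy']*d,d],-1)@M[:3,:3].T+M[:3,3]
    return p,P
E
python3 - <<'E'
from hk import *
p,P=look('s3'); P=P.reshape(-1,3)
m=(abs(P[:,1]-.17)<.025)&(P[:,2]>.03)&(P[:,2]<.145)&(P[:,0]>.5)&(P[:,0]<.79); q=P[m]
for x in np.arange(.51,.79,.015):
    k=q[(abs(q[:,0]-x)<.0075)]
    if len(k)>3: print(x.round(3),len(k),'y',np.percentile(k[:,1],[3,97]).round(3),'z',np.percentile(k[:,2],[3,50,97]).round(3))
s=r.sense();print(s['eef_pos'],s['tool_rot'],s['contact_force'])
E
```

```text
0.525 16 y [0.155 0.185] z [0.074 0.096 0.13 ]
0.54 89 y [0.161 0.185] z [0.075 0.109 0.131]
0.555 56 y [0.183 0.194] z [0.101 0.119 0.135]
0.57 50 y [0.164 0.19 ] z [0.104 0.121 0.132]
0.585 49 y [0.163 0.18 ] z [0.109 0.125 0.131]
0.6 42 y [0.16  0.178] z [0.11  0.123 0.131]
0.615 35 y [0.164 0.176] z [0.113 0.122 0.126]
0.63 31 y [0.162 0.176] z [0.113 0.123 0.125]
0.645 30 y [0.163 0.175] z [0.113 0.122 0.125]
0.66 30 y [0.164 0.177] z [0.112 0.122 0.125]
0.675 34 y [0.162 0.177] z [0.112 0.121 0.125]
0.69 32 y [0.162 0.175] z [0.113 0.121 0.124]
0.705 30 y [0.162 0.175] z [0.111 0.121 0.124]
0.72 77 y [0.15  0.188] z [0.072 0.108 0.123]
0.735 8 y [0.156 0.184] z [0.083 0.097 0.12 ]
0.78 31 y [0.146 0.192] z [0.031 0.049 0.052]
[0.55861196 0.16686886 0.06817684] [-3.14146290e+00 -9.62917069e-04  3.14143998e+00] [ 0.18376337  0.0755552  -1.66561028]
```

The hook is level at bottom z 0.070, with the claw at x≈0.728. Next I go in over the lip and lower.

Call:
step_arm(deltas=[[3,0,0,0,0,0,255],[6,0,0,0,0,0,255],[7.5,0,0,0,0,0,255],[7.5,0,0,0,0,0,255],[7.5,0,-2,0,0,0,255],[7.5,0,-4,0,0,0,255],[7.5,0,-5,0,0,0,255],[7.5,0,-5,0,0,0,255]])

```text
clock: 10.72
eef_pos: [0.6332, 0.1667, 0.0171]
tool_rot: [-3.141, -0.002, 3.142]
contact_force: [-0.1, -0.3, -0.9]
opening: 0.0227
grasp_force: 98.4
```

Call:
step_arm(deltas=[[-1,0,0,0,0,0,255],[-2,0,0,0,0,0,255],[-3,0,0,0,0,0,255],[-4,0,0,0,0,0,255]])

```text
clock: 11.22
eef_pos: [0.5939, 0.1669, 0.019]
tool_rot: [3.141, 0.001, 3.141]
contact_force: [2.3, -0.3, -1.7]
opening: 0.0225
grasp_force: 98.2
```

Call:
step_arm(deltas=[[-1.5,0,0,0,0,0,255],[-3,0,0,0,0,0,255],[-4.5,0,0,0,0,0,255],[-6,0,0,0,0,0,255],[-7.5,0,0,0,0,0,255],[-9,0,0,0,0,0,255],[-10.5,0,0,0,0,0,255],[-11.6,0,0,0,0,0,255]])

```text
clock: 12.22
eef_pos: [0.4775, 0.1669, 0.0187]
tool_rot: [3.141, 0.0, -3.142]
contact_force: [3.5, -0.5, -2.2]
opening: 0.0226
grasp_force: 98.4
```

Call:
step_arm(deltas=[[-0.2,0,0,0,0,0,255],[-0.2,0,0,0,0,0,255]])

```text
clock: 12.48
eef_pos: [0.4758, 0.1668, 0.0184]
tool_rot: [-3.141, -0.001, 3.141]
contact_force: [0.1, 0.1, -1.4]
opening: 0.0225
grasp_force: 98.4
```

```bash
python3 - <<'E'
from hk import *
p,P=look('s4'); cv2.imwrite('pics/s4c.png',cv2.resize(p[150:300,140:340],(800,600),interpolation=cv2.INTER_CUBIC)[:,:,::-1])
P=P.reshape(-1,3)
m=(P[:,1]>.215)&(P[:,1]<.245)&(P[:,2]>.01)&(P[:,2]<.056)&(P[:,0]>.6)&(P[:,0]<.8); q=P[m]
low=q[q[:,2]<.042]
print(len(low),np.percentile(low[:,0],[1,99]),np.percentile(low[:,1],[5,50,95]))
rim=P[(P[:,2]>.046)&(P[:,2]<.056)&(P[:,0]>.6)&(P[:,0]<.8)&(P[:,1]>.08)&(P[:,1]<.25)]
print(cv2.minAreaRect(rim[:,:2].astype(np.float32)),np.percentile(rim,[1,99],axis=0))
print(np.polyfit(low[:,0],low[:,1],1), r.sense()['eef_pos'])
E
```

```text
287 [0.64165049 0.7444356 ] [0.22147894 0.22405297 0.22678289]
((0.6914498209953308, 0.16477325558662415), (0.13297216594219208, 0.12000863254070282), 89.50447082519531) [[0.63178216 0.10179025 0.04617004]
 [0.75075533 0.2307667  0.05285946]]
[-0.00195733  0.22547089] [0.47587197 0.16680406 0.01834323]
```

View pics/s4c.png

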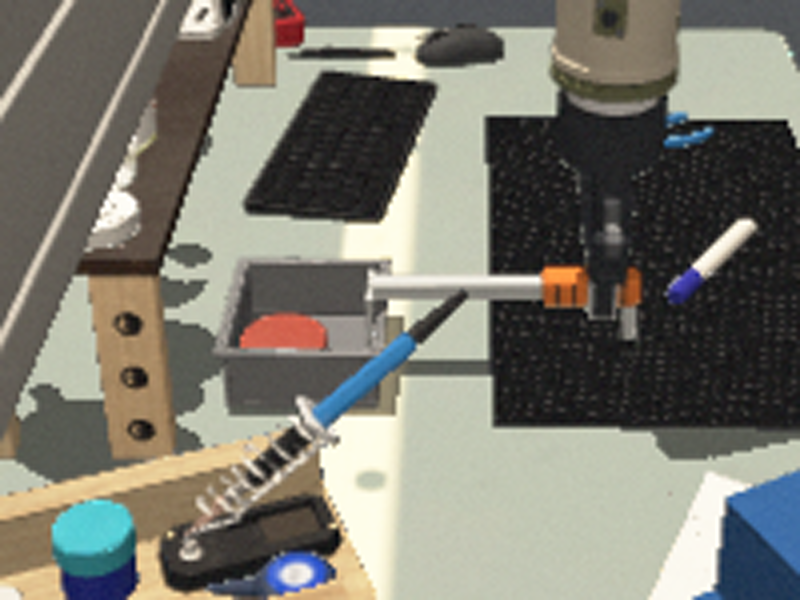

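The tote is clear of the riser, with its origin at about x 0.641, level and untouched. Now unhook: ease forward, lift, back off and stand the hook down.

Call:
step_arm(deltas=[[0.7,0,0,0,0,0,255],[0.7,0,2.5,0,0,0,255],[0.7,0,5.5,0,0,0,255],[0.7,0,5.5,0,0,0,255],[-1.5,0.5,5.5,0,0,0,255],[-4.2,1.5,5.5,0,0,0,255],[-4.2,1.5,5.5,0,0,0,255]])

```text
clock: 13.4
eef_pos: [0.4326, 0.1824, 0.0726]
tool_rot: [-3.141, -0.002, -3.14]
contact_force: [0.8, -0.0, -1.7]
opening: 0.0226
grasp_force: 98.4
```

Call:
step_arm(deltas=[[0,0,-3,0,0,0,255],[0,0,-5.5,0,0,0,255],[0,0,-6.8,0,0,0,255],[0,0,-7.3,0,0,0,255],[0,0,-7.3,0,0,0,255]])

```text
clock: 14.02
eef_pos: [0.4346, 0.1819, 0.0007]
tool_rot: [3.141, 0.0, 3.141]
contact_force: [-0.3, -0.2, -1.6]
opening: 0.0227
grasp_force: 98.4
```

Call:
step_arm(deltas=[[0,0,-0.15,0,0,0,255],[0,0,-0.15,0,0,0,0],[0,0,-0.15,0,0,0,0],[0,0,-0.15,0,0,0,0],[0,0,-0.15,0,0,0,0],[0,0,4,0,0,0,0],[0,0,10,0,0,0,0],[0,0,10,0,0,0,0]])

```text
clock: 15.02
eef_pos: [0.4369, 0.1832, 0.105]
tool_rot: [3.138, 0.007, 3.141]
contact_force: [0.6, 0.8, -0.3]
opening: 0.0853
grasp_force: 0.0
```

```bash
python3 - <<'E'
from hk import *
p,P=look('s5'); cv2.imwrite('pics/s5c.png',cv2.resize(p[150:300,140:340],(800,600),interpolation=cv2.INTER_CUBIC)[:,:,::-1])
P=P.reshape(-1,3)
for nm,m in dict(hook=(abs(P[:,1]-.182)<.012)&(P[:,2]>.046)&(P[:,2]<.07)&(P[:,0]<.631)&(P[:,0]>.38),tote=(P[:,1]>.215)&(P[:,1]<.245)&(P[:,2]>.01)&(P[:,2]<.042)&(P[:,0]>.62)&(P[:,0]<.8)).items(): print(nm,np.percentile(P[m],[1,50,99],axis=0).round(3))
E
```

```text
hook [[0.409 0.172 0.046]
 [0.483 0.188 0.055]
 [0.588 0.194 0.063]]
tote [[0.641 0.22  0.01 ]
 [0.701 0.224 0.027]
 [0.745 0.228 0.042]]
```

View pics/s5c.png

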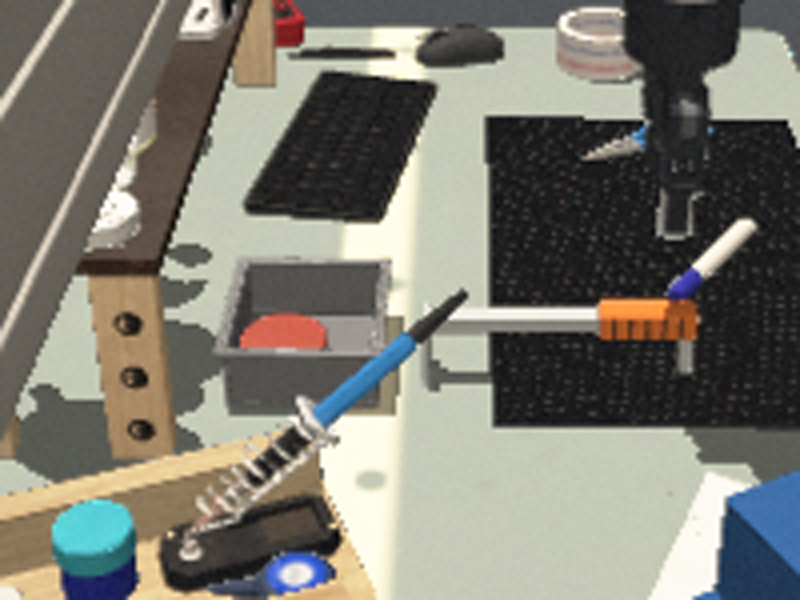

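The hook stands free, its claw at crop (430,350), well short of the tote's front at (390,330). The marker and the other things haven't moved, so I hand in.

```bash
python3 -c "
from bench import r
print(r.finish_job())"
```

```text
the job is handed in; nothing more can be done
None
```

I handed the job in at about 15 s on the robot clock: the last picture shows the tote clear of the riser (front wall at about x 0.641, limit 0.659) and the hook standing free of it on desk and mat. No verdict came back.

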